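# Pop a carton out of the spring feeder and trap it in the chute

### The job

Press the red pad of the carton feeder fully down with one finger so that its spring pops the green carton out, and with the other finger in the chute stop the carton before it slides off the open lower end. Then let the red pad come all the way up again with the carton still stopped against the finger, and finish holding it there: the program ends with the finger still in the chute, keeping the carton from sliding. Nothing is grasped or lifted, and the other goods on the table are left alone.

Things in the scene. Friction and masses are not known exactly. Their poses are not given: they have to be found in the camera images.
- feeder: white and aluminium carton feeder fixed to the table: a straight chute falling at 20 degrees (0.349 rad). Origin on the table below the chute's centre line, level with the red pad. x: horizontal, up the chute (the chute falls to -x); y: across, towards the red pad; z up. Inside width 66 mm; side walls 4 mm thick, 26 mm high. Polished floor (friction 0.08): a freed carton slides down by itself.
- lane (a point): point on the chute's floor, on its centre line, level with the red pad, 37 mm above the feeder's origin. x points up the slope along the floor, y across towards the pad, z square to the floor.
- chute_end (a point): middle of the floor's edge at the open lower end, 55 mm down the slope from lane, 18 mm above the table. Nothing stops the carton here.
- gate (a point): point on the chute's floor over the steel gate that holds the carton back, 137 mm up the slope from lane. The gate goes up and down with the red pad.
- pad_top (a point): centre of the red press pad's top face, 40 mm along the chute x 32 mm across; moves with the pad. At rest 64 mm above the table and 62 mm to the feeder's +y side of the chute's centre line; 9 mm gap to the side wall. Pad down, its top is 13 mm above the chute floor beside it and some 30 mm lower than the top of a passing carton, so a finger in the chute at the same height bars the way.
- release (a joint): travel of the red pad and gate: 0 up (gate stands 10 mm above the floor), 0.014 m fully down (gate under the floor). A spring pushes it up: 4 N at 0, 8 N at 0.014. Somewhere between 0.009 and 0.012 the carton comes free and shoots out within 0.3 s. The gate comes up only once the carton is wholly past; a carton stopped by a finger level with the pad is past it by some 25 mm.
- carton: green carton with a white band and a yellow patch on top, loose: 80 mm along the chute x 60 mm across x 45 mm high, about 300 g. Origin at the centre of its underside; x up the slope, z square to the floor. It starts against the gate, its centre 180 mm up the slope from lane, with a spring pusher behind it (4.4 N at first, 35 mm stroke).
- tin: bystander: upright green tin, 66 mm across, 85 mm high. Origin at the centre of its underside. Stands beside the feeder, on the pad's side, 175 mm or more from the chute's centre line.
- jar: bystander: upright jar with red cap and orange label, 64 mm across, 100 mm high. Origin at the centre of its underside. Stands beside the feeder, on the side away from the pad, 140 mm or more from the chute's centre line.
- water: bystander: clear water bottle, 62 mm across, 190 mm high. Origin at the centre of its underside.
- roll: bystander: upright white paper roll, 100 mm across, 110 mm high. Origin at the centre of its underside.
- wafers: bystander: yellow and red wafer box, 60 x 100 x 50 mm. Origin at the centre of its underside.
- beans: bystander: upright red tin, 74 mm across, 105 mm high. Origin at the centre of its underside.
There are look-alikes about, which are no part of the job. Leave any black or blue look-alike of the carton alone.

How it is judged:
On the way, in this order (a step that is already met when the one before it is completed fails the run):
1. the red pad is pressed well down (value of joint release above 0.006 m).
2. the popped carton is stopped in the chute by a finger, below the gate (x of carton in the frame of lane between -0.05 and 0.092 m and z of carton in the frame of lane between -0.01 and 0.012 m and angle between the z axis of carton and the z axis of lane, either way round below 0.15 rad and linear speed of carton below 0.02 m/s and contact force between the fingers and carton above 0.05 N), for 0.2 s.
At the end, for the whole second after the job is handed in: The carton lies flat on the chute floor (0.15 rad, 12 mm), wholly below the gate (centre less than 92 mm up the slope from the lane point) and on the chute (less than 50 mm below it), at rest (under 0.02 m/s) against a finger (over 0.05 N); the red pad is up (under 0.003 m) (all of step 2 and value of joint release below 0.003 m); the arm keeps its last pose, push and grip.
It fails at once if the carton slid off the lower end of the chute (x of carton in the frame of lane below -0.055 m).
It fails at once if the carton was lifted from the chute's floor (z of carton in the frame of lane above 0.02 m).
It fails at once if one of the other goods was knocked or moved (over 20 mm) (distance of any of tin, jar, water, roll, wafers, beans from where it was at the start of the episode above 0.02 m).
It also fails if it takes over 32 s, if anything falls off the work surface, if the arm or the gripper's body presses on something with over 40 N, if the wrist force passes 120 N, or if a joint passes its speed limit or range.

### The arm

A 6-joint arm with a two-finger parallel gripper is mounted at the origin on the work surface. World frame = base frame: x ahead of the robot, y to its left, z up, the work surface at z = 0. Lengths are in m, angles in rad, forces in N, time in s.
With the tool pointing down it reaches from about 0.3 to 0.75 m from the base axis. Payload 8.5 kg.
Tool frame: the origin (TCP) lies midway between the tips of the shut fingers; the grasp point (between the pads) lies 19 mm behind it; z points along the fingers, y is the direction in which the jaws open and shut (so a half turn about z gives the same grasp; the last joint's range is limited). The gripper opens to 85 mm and grips with 20 to 120 N. Pads are 22 mm wide; open, the fingers measure 114 mm over their backs; the gripper's body (76 mm by 85 mm) begins 54 mm behind the grasp point. The pads swing forward as they close: fully open they stand 13 mm farther back than shut.
Start: joints at [1.035, 0.381, 1.297, -0, 1.464, -0.215], TCP at [0.173, 0.522, 0.198] pointing down, gripper open.
Joint ranges: [-3.11, 3.11], [-0.89, 2.33], [0.22, 2.48], [-1.42, 4.56], [0.17, 2.85], [-2.88, 2.88]. Speed limits (rad/s): [2.39, 2.39, 3.14, 3.14, 3.14, 3.14].

### API

Orientations are given as a unit quaternion [x, y, z, w].
In Python, from plant import r gives the robot as it stands.
- The arm moves only by the shell command python3 -m crank 'ROWS' [FORCE]. ROWS is JSON, a list of rows, each a list of 5 numbers: the opening, from -1 (shut) to 1 (fully open), then the shift along the tool's x, y, z in cm, then the turn about the tool's z in degrees. In form: [[jaw, tx, ty, tz, roll], ...]. A call has 1 to 20 rows; each row shifts and turns the commanded pose from where the row before left it, along the tool's axes as they then stand; what a row does not reach is not made up. A row lasts 1/12 s, in which the tool goes at most 41.7 mm and 7.16 degrees, less where a joint would pass 70% of its speed; a pose out of reach is approached as far as the arm can. A call with a gripper value outside its range is refused whole. The fingers move at their own pace and stop on an object; FORCE is the grip in N (left out, the last holds). Time passes only in rows, so rows that do not move let the fingers close. It gives the time, the measured TCP pose, the force and the opening at its end, in the units of the state.
- r.read_state(): the state, without advancing time (a new reading comes with each control period).
- r.grab_frame(name): name is "scene" or "top"; returns a dict with "frame" (400x640x3 uint8, red, green, blue), "intrinsics" (3x3 intrinsics, pixels), "R" (3x3) and "t" (3): a world point X has camera coordinates R X + t. Camera axes: x right, y down, z forward; pixel columns grow to the right and rows downward; lengths in m; the calibration is good to about 2 mm. A picture is of the moment at which its call begins. There is no depth.
- r.job_done(): hands the job in, once; it reports no verdict.
The state is a dict: "clock": time; "qpos": joint angles; "qvel": joint speeds; "tau": joint torques, N m; "tool_pos": TCP position; "tool_rot": TCP orientation; "wrist_force": force on the tool from outside, world axes, zero at the start; "moment": the same for the moment, N m; "opening": finger opening in m.
Only numpy, scipy, OpenCV 4.12 (cv2) and the standard library are available. Lean on these libraries where they do the work, as an engineer would, in place of code of your own. Each camera call takes 0.05 s, during which the arm holds its last target.

## Working session

There is one attempt and no reset: what is moved stays moved. The work goes in short steps, Python scripts to look and compute and a shell command to move; the robot and the scene stay as the last step left them, time stands still between calls to the robot, and variables do not carry over. Pictures are saved under pics/ and viewed, and the job is handed in when it is done.

```bash
ls; mkdir -p pics
python3 - <<'E'
from plant import r
import cv2,json,numpy as np
s=r.read_state();print({k:np.round(v,3).tolist() for k,v in s.items()})
for n in("scene","top"):
    f=r.grab_frame(n);cv2.imwrite(f"pics/{n}0.png",f["frame"][:,:,::-1])
    np.savez(f"{n}.npz",**f)
    print(n,np.round(f["intrinsics"],1).tolist(),np.round(f["R"],3).tolist(),np.round(f["t"],3).tolist())
E
```

```text
pics
{'clock': 0.0, 'qpos': [1.035, 0.381, 1.298, 0.0, 1.464, -0.215], 'qvel': [-0.003, -0.0, 0.0, 0.002, -0.0, -0.001], 'tau': [0.0, -44.846, -23.128, -0.0, 0.005, -0.0], 'tool_pos': [0.173, 0.522, 0.197], 'tool_rot': [0.16, 0.987, -0.001, -0.0], 'wrist_force': [0.399, -0.867, -0.354], 'moment': [0.033, -0.006, 0.025], 'opening': 0.085}
scene [[443.9, 0.0, 325.3], [0.0, 443.9, 198.1], [0.0, 0.0, 1.0]] [[-0.113, 0.994, -0.004], [0.714, 0.079, -0.696], [-0.691, -0.081, -0.718]] [0.07, -0.316, 1.721]
top [[447.3, 0.0, 318.8], [0.0, 447.3, 202.0], [0.0, 0.0, 1.0]] [[-0.028, -1.0, 0.012], [-0.998, 0.027, -0.062], [0.061, -0.014, -0.998]] [-0.006, 0.554, 1.564]
```

View pics/scene0.png

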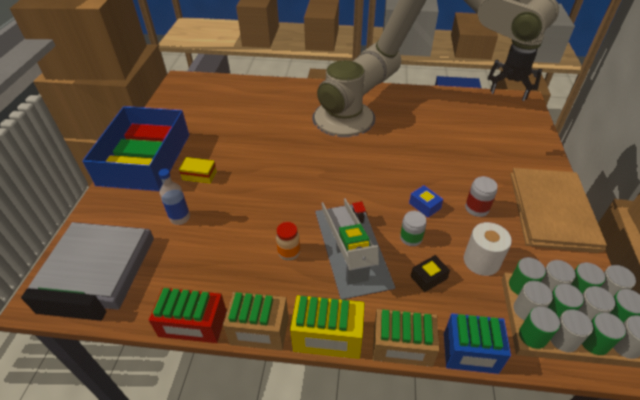

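View pics/top0.png

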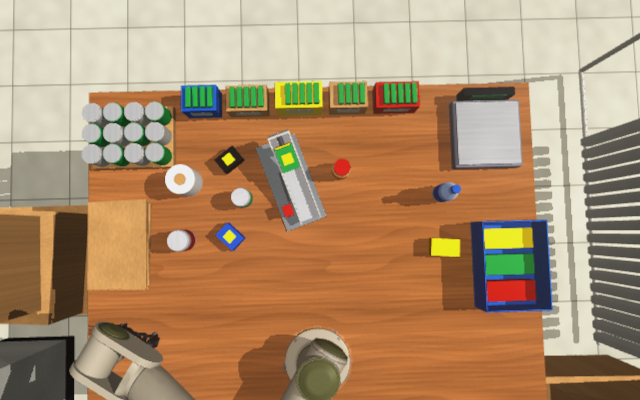

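The feeder is at about (290,180) in the top view. The green carton with the yellow patch is at (288,158) and the red pad at (288,211). The look-alikes are the black box at (229,159) and the blue box at (230,236), and neither is in the chute. I'll enlarge the feeder to confirm.

Run:
```python
import cv2
a=cv2.imread("pics/top0.png")[120:240,240:340];cv2.imwrite("pics/topc.png",cv2.resize(a,None,fx=5,fy=5,interpolation=cv2.INTER_CUBIC))
a=cv2.imread("pics/scene0.png")[190:300,300:440];cv2.imwrite("pics/scenec.png",cv2.resize(a,None,fx=5,fy=5,interpolation=cv2.INTER_CUBIC))
```

```text
(no output)
```

View pics/topc.png

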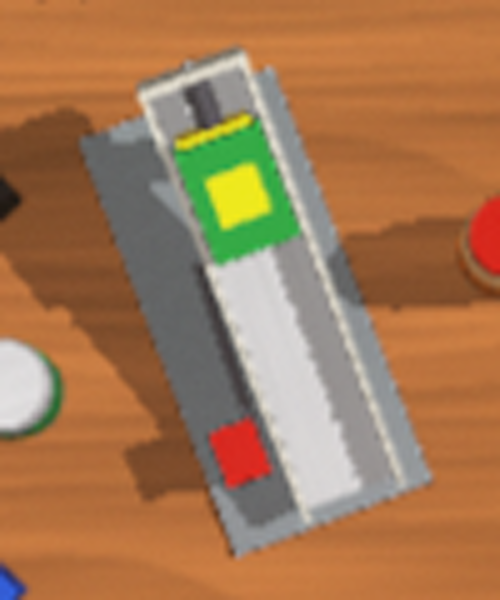

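View pics/scenec.png

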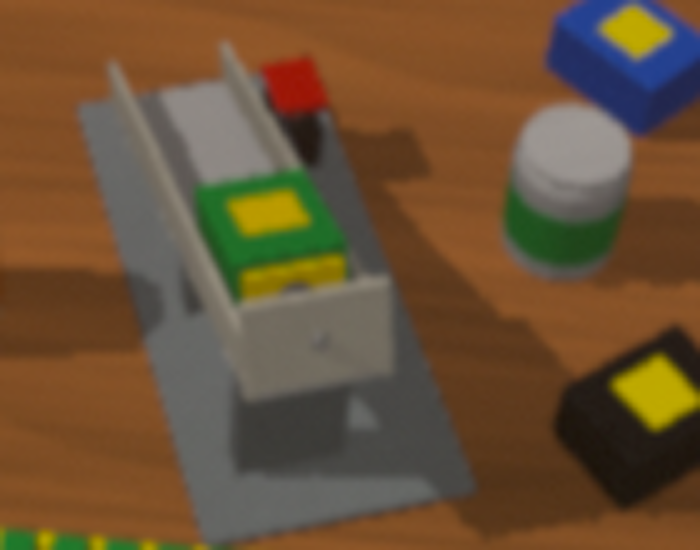

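The crop confirms it: the green carton with the yellow patch sits in the chute at the upper, far end, and the pad is on the left (+y). Next I'll fit the feeder's pose to points from both views.

```bash
cat > geo.py <<'E'
import numpy as np
from scipy.spatial.transform import Rotation as Ro
c,s=np.cos(.349),np.sin(.349)
def lane2f(p): x,y,z=p; return np.array([c*x-s*z,y,.037+s*x+c*z])
def f2w(p,q): X,Y,a=q; return Ro.from_euler('z',a).apply(p)+[X,Y,0]
def w2f(p,q): X,Y,a=q; return Ro.from_euler('z',-a).apply(np.array(p)-[X,Y,0])
cams={n:dict(np.load(f"{n}.npz")) for n in("scene","top")}
def proj(n,P):
    k=cams[n];v=k["intrinsics"]@(k["R"]@P+k["t"]);return v[:2]/v[2]
E
python3 - <<'E'
from geo import *
from scipy.optimize import least_squares
L=lane2f
obs=[("top",(0,.062,.064),(239.5,452)),("top",L((.18,0,.045)),(239,195)),("top",L((.14,.03,.045)),(218,265)),("top",L((.14,-.03,.045)),(300,235)),
("top",L((-.055,.035,.026)),(307,522)),("top",L((-.055,-.035,.026)),(402,485)),
("scene",(0,.062,.064),(295,85)),("scene",L((.18,0,.045)),(270,211)),("scene",L((-.055,.035,.026)),(225,42)),("scene",L((-.055,-.035,.026)),(112,62)),("scene",L((.22,.03,.045)),(345,250)),]
off={"top":(240,120),"scene":(300,190)}
def px(o): return (np.array(o[2])+.5)/5-.5+off[o[0]]
def res(q): return np.concatenate([proj(o[0],f2w(np.array(o[1]),q))-px(o) for o in obs])
so=least_squares(res,[.5,.05,.3],loss='soft_l1')
print(so.x);print(res(so.x).reshape(-1,2).round(2))
q=so.x
P=lambda p:f2w(np.array(p),q).round(4)
print("pad",P((0,.062,.064)),"lane",P((0,0,.037)),"end",P(L((-.055,0,0))),"carton",P(L((.18,0,0))))
np.save("q.npy",q)
E
```

```text
[0.54728828 0.02988815 0.33332111]
[[-0.19 -0.31]
 [-0.11 -0.51]
 [-0.21 -0.1 ]
 [ 0.43 -0.45]
 [ 0.08 -0.44]
 [-0.03 -0.16]
 [ 0.18 -0.85]
 [-0.5   0.14]
 [-0.04 -0.15]
 [ 0.16 -0.49]
 [ 0.34 -1.87]]
pad [0.527  0.0885 0.064 ] lane [0.5473 0.0299 0.037 ] end [0.4984 0.013  0.0182] carton [0.7071 0.0852 0.0986]
```

```bash
cat > plan.py <<'E'
from geo import *
from plant import r
import sys
q=np.load("q.npy");s=r.read_state()
R=Ro.from_quat(s["tool_rot"]);M=R.as_matrix()
print("t",round(s["clock"],2),"pos",np.round(s["tool_pos"],4),"F",np.round(s["wrist_force"],1),"open",round(s["opening"],4))
print("tcp in feeder mm",(w2f(s["tool_pos"],q)*1e3).round(1))
fy=np.array([-np.sin(q[2]),np.cos(q[2]),0])
for sg in(1,-1):
    v=M.T@(sg*fy); print("roll deg for sign",sg,np.degrees(np.arctan2(-v[0],v[1])).round(2))
tgt=f2w(np.array([float(a) for a in sys.argv[1:4]]),q)
print("target",tgt.round(4),"shift tool cm",(M.T@(tgt-s["tool_pos"])*100).round(2))
E
python3 plan.py -.005 .028 .14
```

```text
t 0.1 pos [0.1733 0.5217 0.1974] F [-0.2 -0.5 -0.8] open 0.0854
tcp in feeder mm [-192.5  587.1  197.4]
roll deg for sign 1 -37.48
roll deg for sign -1 142.52
target [0.5334 0.0547 0.14  ] shift tool cm [-48.9  -32.95   5.77]
```

```bash
python3 -m crank '[[0.18,-2.5,-1.7,0,0],[0.18,-2.5,-1.7,0,0],[0.18,-2.5,-1.7,0,0],[0.18,-2.5,-1.7,0,0],[0.18,-2.5,-1.7,0,0],[0.18,-2.5,-1.7,0,0],[0.18,-2.5,-1.7,0,0],[0.18,-2.5,-1.7,0,0],[0.18,-2.5,-1.7,0,0],[0.18,-2.5,-1.7,0,0],[0.18,-2.5,-1.7,0,0],[0.18,-2.5,-1.7,0,0],[0.18,-2.5,-1.7,0,0],[0.18,-2.5,-1.7,0,0],[0.18,-2.5,-1.7,0,0],[0.18,-2.5,-1.7,0,0],[0.18,-2.5,-1.7,0,0],[0.18,-2.5,-1.7,0,0],[0.18,-2.5,-1.7,0,0]]'; python3 plan.py -.005 .028 .14
```

```text
clock: 1.68
tool_pos: [0.5229, 0.0642, 0.1977]
tool_rot: [0.16, 0.987, 0.0, -0.0]
wrist_force: [-0.6, -0.8, 0.5]
opening: 0.0502
t 1.68 pos [0.5229 0.0642 0.1977] F [-0.6 -0.8  0.5] open 0.0502
tcp in feeder mm [-11.8  40.4 197.7]
roll deg for sign 1 -37.49
roll deg for sign -1 142.51
target [0.5334 0.0547 0.14  ] shift tool cm [-1.3  -0.57  5.76]
```

```bash
python3 -m crank '[[0.18,0,0,0,-6.2],[0.18,0,0,0,-6.2],[0.18,0,0,0,-6.2],[0.18,0,0,0,-6.2],[0.18,0,0,0,-6.2],[0.18,0,0,0,-6.2],[0.18,0,0,0,0],[0.18,0,0,0,0]]'; python3 plan.py -.005 .028 .14
```

```text
clock: 2.35
tool_pos: [0.5222, 0.0656, 0.1977]
tool_rot: [-0.162, 0.987, 0.0, -0.0]
wrist_force: [0.9, -0.6, 1.1]
opening: 0.0506
t 2.35 pos [0.5222 0.0656 0.1977] F [ 0.9 -0.6  1.1] open 0.0506
tcp in feeder mm [-12.   42.  197.7]
roll deg for sign 1 -0.46
roll deg for sign -1 179.54
target [0.5334 0.0547 0.14  ] shift tool cm [-0.72 -1.39  5.77]
```

Tool y now lies along feeder +y. I'll move over the target, go down to z = 0.11 and look.

```bash
python3 -m crank '[[0.18,-0.35,-0.7,0,-0.5],[0.18,-0.35,-0.7,0,0],[0.18,0,0,2,0],[0.18,0,0,2,0],[0.18,0,0,2,0],[0.18,0,0,2,0],[0.18,0,0,0.8,0],[0.18,0,0,0,0],[0.18,0,0,0,0]]'; python3 plan.py -.005 .028 .06
python3 - <<'E'
from plant import r
import cv2
a=r.grab_frame("scene")["frame"][150:300,280:440,::-1];b=r.grab_frame("top")["frame"][120:260,230:370,::-1]
cv2.imwrite("pics/s1.png",cv2.resize(a,None,fx=4.9,fy=4,interpolation=2));cv2.imwrite("pics/t1.png",cv2.resize(b,None,fx=4,fy=4,interpolation=2))
E
```

```text
clock: 3.1
tool_pos: [0.5341, 0.0544, 0.1104]
tool_rot: [-0.167, 0.986, -0.0, 0.0]
wrist_force: [0.0, 0.1, 0.5]
opening: 0.0506
t 3.1 pos [0.5341 0.0544 0.1104] F [0.  0.1 0.5] open 0.0506
tcp in feeder mm [ -4.5  27.5 110.4]
roll deg for sign 1 0.18
roll deg for sign -1 -179.82
target [0.5334 0.0547 0.06  ] shift tool cm [0.06 0.06 5.04]
```

View pics/s1.png

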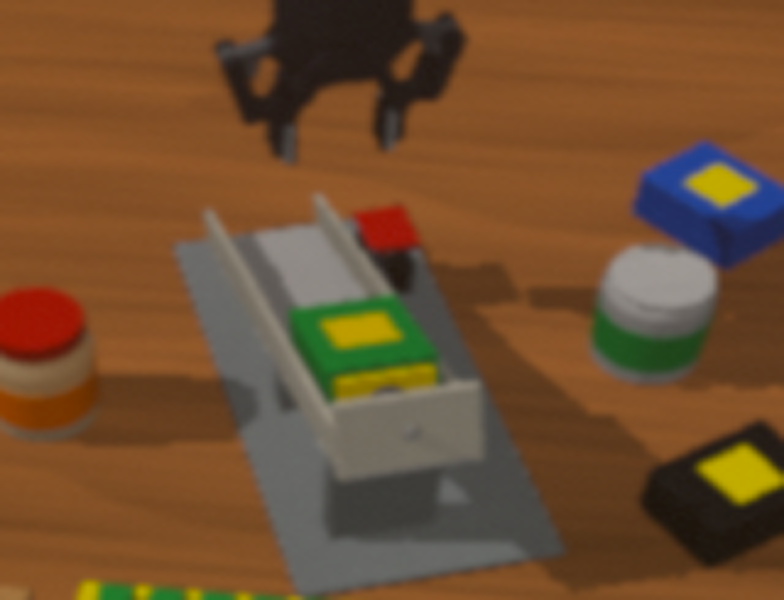

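View pics/t1.png

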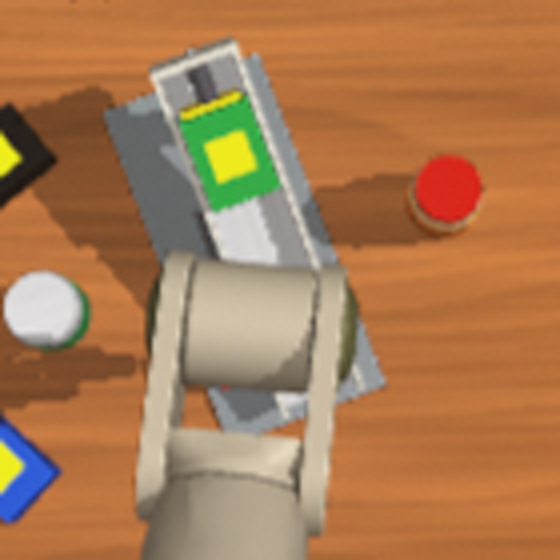

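In the scene crop the fingertips are at about (288,158) and (390,148), above the chute and the pad, and clear of both. I'll check where those pixels put the fingers.

Run:
```python
from geo import *
from scipy.optimize import least_squares
q=np.load("q.npy")
for p in((285,160),(389,150)):
    u=np.array([(p[0]+.5)/4.9-.5+280,(p[1]+.5)/4-.5+150])
    for x in(-.0045,-.0155):
        f=lambda v:proj("scene",f2w(np.array([x,v[0],v[1]]),q))-u
        print(p,x,least_squares(f,[.03,.11]).x.round(4))
for y in(-.005,.06):
  print(proj("scene",f2w(np.array([-.0045,y,.115]),q)))
```

```text
(285, 160) -0.0045 [-0.0017  0.1403]
(285, 160) -0.0155 [0.0012 0.1291]
(389, 150) -0.0045 [0.06   0.1367]
(389, 150) -0.0155 [0.0637 0.1254]
[336.48842208 196.14389533]
[358.58833306 192.54772922]
```

```bash
python3 -m crank '[[0.18,0,0,1,0],[0.18,0,0,1,0],[0.18,0,0,1,0],[0.18,0,0,0,0],[0.18,0,0,0,0]]'
python3 - <<'E'
from plant import r
import cv2
a=r.grab_frame("scene")["frame"][160:230,310:400,::-1]
cv2.imwrite("pics/s2.png",cv2.resize(a,None,fx=8,fy=8,interpolation=2))
E
```

```text
clock: 3.62
tool_pos: [0.5339, 0.0546, 0.0807]
tool_rot: [-0.168, 0.986, -0.0, 0.0]
wrist_force: [0.0, -0.1, -0.0]
opening: 0.0506
```

View pics/s2.png

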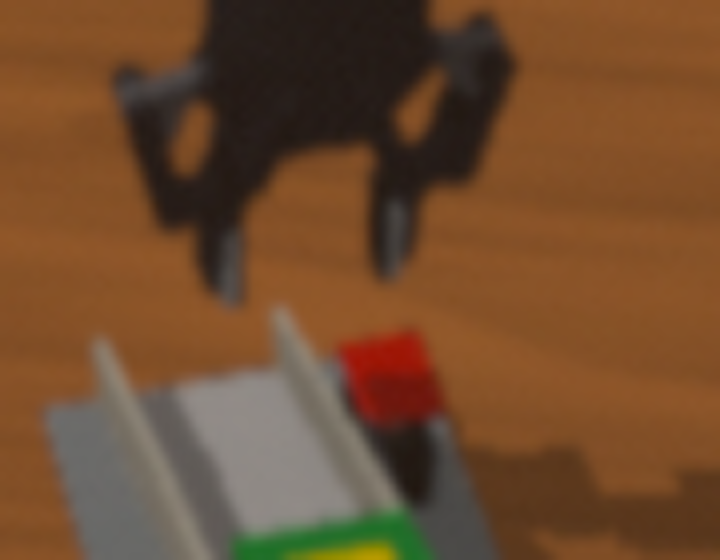

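Run:
```python
from geo import *
from scipy.optimize import least_squares
q=np.load("q.npy")
for p in((230,305),(390,278)):
    u=np.array([(p[0]+.5)/8-.5+310,(p[1]+.5)/8-.5+160])
    for x in(-.035,-.0155,-.0045,.0065):
        f=lambda v:proj("scene",f2w(np.array([x,v[0],v[1]]),q))-u
        print(p,x,least_squares(f,[.03,.11]).x.round(4))
P=f2w(np.array([0,.062,.064]),q)
print(proj("scene",P), P)
for n in cams: k=cams[n];print(n,-k["R"].T@k["t"])
```

```text
(230, 305) -0.035 [0.0085 0.075 ]
(230, 305) -0.0155 [0.0034 0.0958]
(230, 305) -0.0045 [0.0005 0.1075]
(230, 305) 0.0065 [-0.0024  0.1192]
(390, 278) -0.035 [0.0697 0.0755]
(390, 278) -0.0155 [0.0632 0.0962]
(390, 278) -0.0045 [0.0595 0.1079]
(390, 278) 0.0065 [0.0559 0.1196]
[358.78283509 205.75162615] [0.52700293 0.08847573 0.064     ]
scene [1.42309657 0.09504465 1.015396  ]
top [4.56297913e-01 8.46322662e-04 1.59530627e+00]
```

Run:
```python
from geo import *
import cv2
R=Ro.from_quat([0.16,0.987,-0.001,0]).as_matrix();t=np.array([.173,.522,.1974])
for n,(y0,y1,x0,x1) in {"scene":(40,120,470,560),"top":(300,380,80,180)}.items():
    im=cv2.resize(cv2.imread(f"pics/{n}0.png")[y0:y1,x0:x1],None,fx=7,fy=7,interpolation=2)
    for loc,col in (((0,0,0),(0,0,255)),((0,.05,-.013),(0,255,0)),((0,-.05,-.013),(255,255,0)),((0,.05,-.035),(255,0,255)),((0,-.05,-.035),(255,0,255))):
        p=proj(n,R@np.array(loc)+t);p=(p-[x0,y0]+.5)*7-.5
        cv2.circle(im,tuple(int(v) for v in p),4,col,-1);print(n,loc,p.round())
    cv2.imwrite(f"pics/i_{n}.png",im)
a=cv2.imread("pics/i_scene.png");b=cv2.imread("pics/i_top.png")
h=560;c=np.hstack([a,b]);cv2.imwrite("pics/i_both.png",cv2.resize(c,(800,int(c.shape[0]*800/c.shape[1]))))
```

```text
scene (0, 0, 0) [237. 476.]
scene (0, 0.05, -0.013) [360. 479.]
scene (0, -0.05, -0.013) [133. 426.]
scene (0, 0.05, -0.035) [376. 437.]
scene (0, -0.05, -0.035) [146. 385.]
top (0, 0, 0) [464. 192.]
top (0, 0.05, -0.013) [343. 165.]
top (0, -0.05, -0.013) [563. 232.]
top (0, 0.05, -0.035) [322. 175.]
top (0, -0.05, -0.035) [545. 244.]
```

View pics/i_both.png

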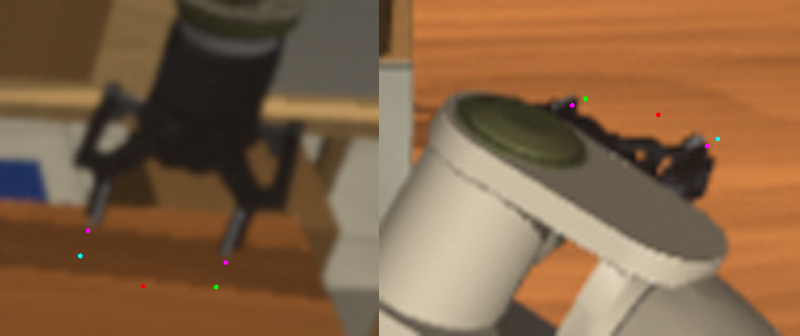

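The fingertips look about 25 mm higher than the stated TCP in both cameras. I'll find the pad by touch, in small steps.

```bash
python3 -m crank '[[0.18,0,0,0.5,0],[0.18,0,0,0.3,0],[0.18,0,0,0,0],[0.18,0,0,0,0]]'; python3 -m crank '[[0.18,0,0,0.2,0],[0.18,0,0,0.2,0],[0.18,0,0,0,0],[0.18,0,0,0,0]]';python3 - <<'E'
from plant import r
import cv2
a=r.grab_frame("scene")["frame"][160:230,310:400,::-1]
cv2.imwrite("pics/s3.png",cv2.resize(a,None,fx=8,fy=8,interpolation=2))
E
```

```text
clock: 4.0
tool_pos: [0.5335, 0.0547, 0.0719]
tool_rot: [-0.168, 0.986, 0.0, -0.0]
wrist_force: [0.1, 0.2, -0.1]
opening: 0.0504
clock: 4.33
tool_pos: [0.5335, 0.0547, 0.0678]
tool_rot: [-0.168, 0.986, 0.0, -0.0]
wrist_force: [-0.4, 0.0, 0.3]
opening: 0.0508
```

View pics/s3.png

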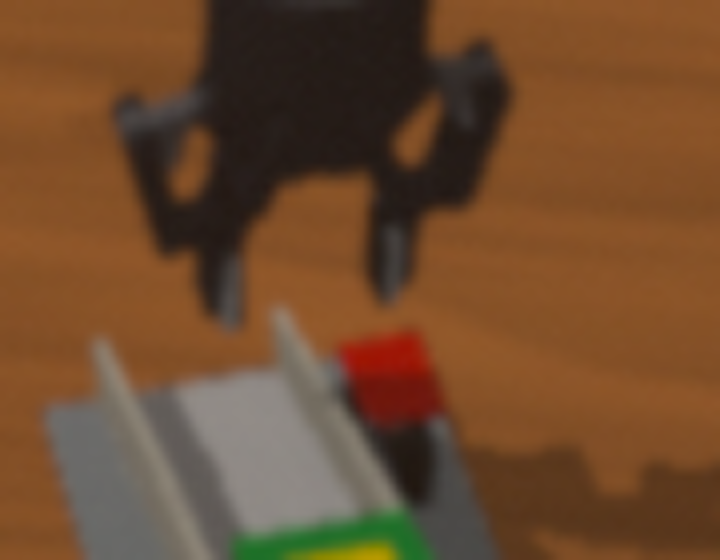

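Run:
```python
import cv2,numpy as np
a=cv2.imread("pics/scene0.png")[55:105,480:550];b=cv2.imread("pics/top0.png")[315:355,110:170]
g=lambda x:np.clip((x/255.)**.6*255,0,255).astype('uint8')
cv2.imwrite("pics/z_s.png",cv2.resize(g(a),None,fx=10,fy=10,interpolation=2));cv2.imwrite("pics/z_t.png",cv2.resize(g(b),None,fx=12,fy=12,interpolation=2))
```

```text
(no output)
```

View pics/z_s.png

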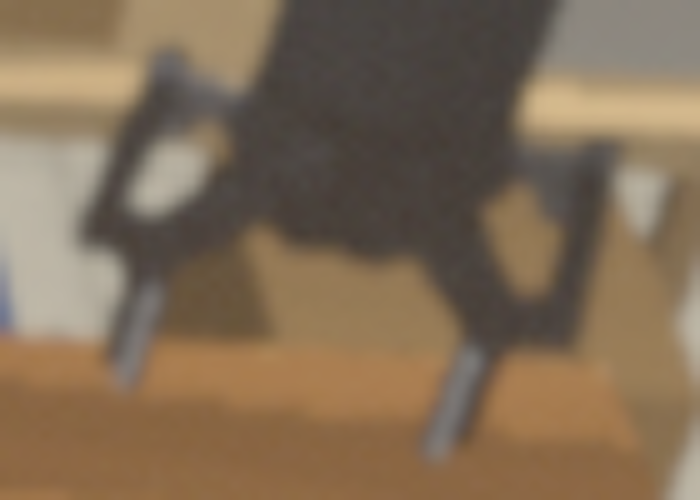

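View pics/z_t.png

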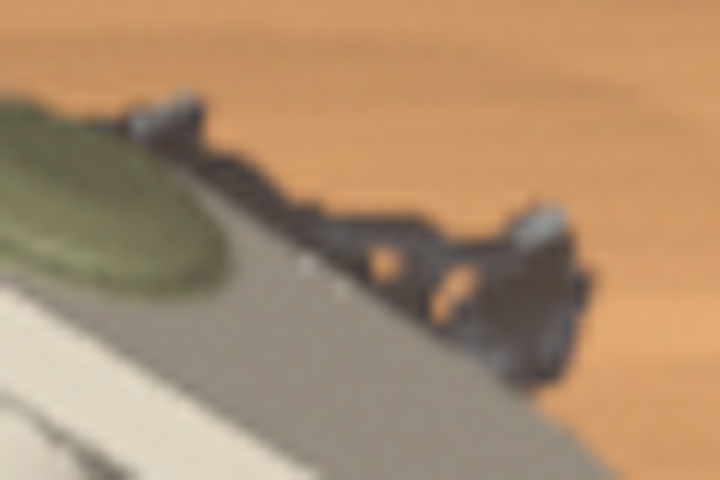

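Run:
```python
from geo import *
from scipy.optimize import least_squares
R=Ro.from_quat([0.16,0.987,-0.001,0]);t=np.array([.173,.522,.1974])
def tri(ps,pt):
    us=(np.array(ps)+.5)/10-.5+[480,55];ut=(np.array(pt)+.5)/12-.5+[110,315]
    s=least_squares(lambda X:np.r_[proj("scene",X)-us,proj("top",X)-ut],t)
    return s.x.round(4),s.fun.round(2),R.inv().apply(s.x-t).round(4)
print(tri((122,388),(550,205)));print(tri((438,460),(195,98)))
# scene rays: y,z in tool plane x=0
for ps in((122,388),(438,460)):
    us=(np.array(ps)+.5)/10-.5+[480,55]
    for x in(-.011,0,.011): print(ps,x,least_squares(lambda v:proj("scene",R.apply([x,v[0],v[1]])+t)-us,[0,0]).x.round(4))
```

```text
(array([0.1678, 0.4756, 0.2436]), array([ 0.46, -0.04,  0.44,  0.04]), array([-0.0097, -0.0457, -0.0462]))
(array([0.1964, 0.565 , 0.2422]), array([-0.12,  0.01, -0.12, -0.02]), array([-0.0086,  0.0481, -0.0449]))
(122, 388) -0.011 [-0.047  -0.0464]
(122, 388) 0 [-0.0473 -0.04  ]
(122, 388) 0.011 [-0.0476 -0.0335]
(438, 460) -0.011 [ 0.0483 -0.0465]
(438, 460) 0 [ 0.0488 -0.04  ]
(438, 460) 0.011 [ 0.0493 -0.0335]
```

The triangulated tips sit well behind the TCP, about 27 mm at this opening. I therefore expect contact at a TCP z of about 0.037. The gripper body is still about 65 mm above the tips, so there's clearance. I'll keep descending and watch the force.

```bash
python3 -m crank '[[0.18,0,0,0.3,0],[0.18,0,0,0.3,0],[0.18,0,0,0.3,0],[0.18,0,0,0,0],[0.18,0,0,0,0]]'; python3 -m crank '[[0.18,0,0,0.3,0],[0.18,0,0,0.3,0],[0.18,0,0,0.3,0],[0.18,0,0,0,0],[0.18,0,0,0,0]]';python3 - <<'E'
from plant import r
import cv2
a=r.grab_frame("scene")["frame"][160:230,310:400,::-1]
cv2.imwrite("pics/s4.png",cv2.resize(a,None,fx=8,fy=8,interpolation=2))
E
```

```text
clock: 4.8
tool_pos: [0.5334, 0.0547, 0.0587]
tool_rot: [-0.168, 0.986, 0.0, -0.0]
wrist_force: [0.4, 1.0, -0.2]
opening: 0.0503
clock: 5.22
tool_pos: [0.5334, 0.0547, 0.0497]
tool_rot: [-0.168, 0.986, 0.0, -0.0]
wrist_force: [0.2, 0.4, 0.2]
opening: 0.0503
```

View pics/s4.png

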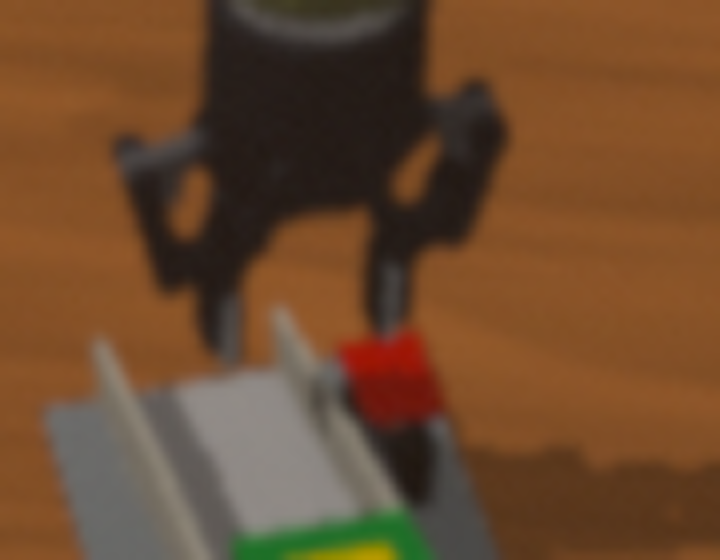

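```bash
python3 -m crank '[[0.18,0,0,0.25,0],[0.18,0,0,0.25,0],[0.18,0,0,0,0],[0.18,0,0,0,0]]'; python3 -m crank '[[0.18,0,0,0.2,0],[0.18,0,0,0.2,0],[0.18,0,0,0,0],[0.18,0,0,0,0]]';python3 - <<'E'
from plant import r
import cv2
a=r.grab_frame("scene")["frame"][160:230,310:400,::-1]
cv2.imwrite("pics/s5.png",cv2.resize(a,None,fx=8,fy=8,interpolation=2))
E
```

```text
clock: 5.6
tool_pos: [0.5334, 0.0547, 0.0447]
tool_rot: [-0.168, 0.986, 0.0, -0.0]
wrist_force: [0.4, 0.0, -0.7]
opening: 0.0503
clock: 5.93
tool_pos: [0.5335, 0.0547, 0.0408]
tool_rot: [-0.168, 0.986, 0.0, -0.0]
wrist_force: [0.6, 0.3, 0.2]
opening: 0.0507
```

View pics/s5.png

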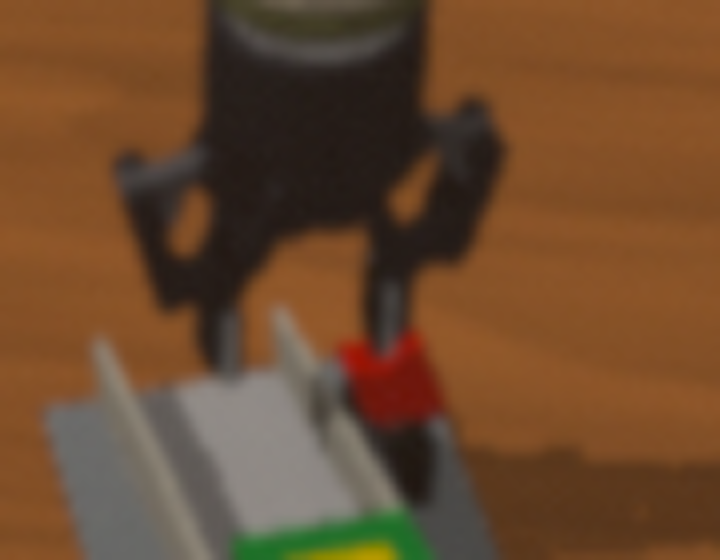

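The finger now overlaps the pad's top face in the image at (388,352), so it is above the pad and not behind it. Continuing down.

```bash
for i in 1; do python3 -m crank '[[0.18,0,0,0.2,0],[0.18,0,0,0,0],[0.18,0,0,0,0]]'; python3 -m crank '[[0.18,0,0,0.2,0],[0.18,0,0,0,0],[0.18,0,0,0,0]]';python3 -m crank '[[0.18,0,0,0.2,0],[0.18,0,0,0,0],[0.18,0,0,0,0]]'; done
python3 - <<'E'
from plant import r
import cv2
a=r.grab_frame("scene")["frame"][160:230,310:400,::-1]
cv2.imwrite("pics/s6.png",cv2.resize(a,None,fx=8,fy=8,interpolation=2))
E
```

```text
clock: 6.23
tool_pos: [0.5335, 0.0547, 0.0388]
tool_rot: [-0.168, 0.986, 0.0, -0.0]
wrist_force: [0.2, 1.2, -0.3]
opening: 0.0507
clock: 6.48
tool_pos: [0.5334, 0.0547, 0.0368]
tool_rot: [-0.168, 0.986, 0.0, -0.0]
wrist_force: [0.4, -0.1, -0.4]
opening: 0.0507
clock: 6.73
tool_pos: [0.5335, 0.0547, 0.0348]
tool_rot: [-0.168, 0.986, 0.0, -0.0]
wrist_force: [0.1, -0.3, 0.2]
opening: 0.0503
```

View pics/s6.png

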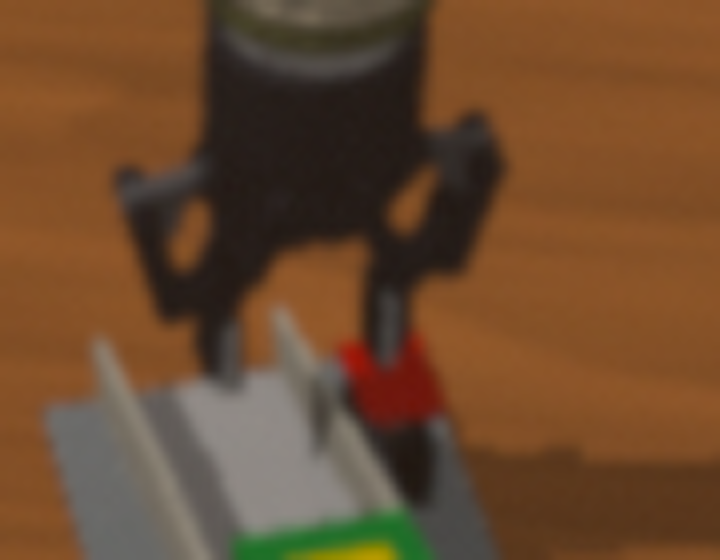

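```bash
python3 -m crank '[[0.18,0,0,0.2,0],[0.18,0,0,0,0],[0.18,0,0,0,0]]'; python3 -m crank '[[0.18,0,0,0.2,0],[0.18,0,0,0,0],[0.18,0,0,0,0]]';python3 -m crank '[[0.18,0,0,0.2,0],[0.18,0,0,0,0],[0.18,0,0,0,0]]';python3 - <<'E'
from plant import r
import cv2
a=r.grab_frame("scene")["frame"][160:230,310:400,::-1]
cv2.imwrite("pics/s7.png",cv2.resize(a,None,fx=8,fy=8,interpolation=2))
E
```

```text
clock: 7.03
tool_pos: [0.5334, 0.0547, 0.0328]
tool_rot: [-0.168, 0.986, 0.0, -0.0]
wrist_force: [-0.5, 0.4, -0.3]
opening: 0.0509
clock: 7.28
tool_pos: [0.5334, 0.0547, 0.0308]
tool_rot: [-0.168, 0.986, 0.0, -0.0]
wrist_force: [0.4, -0.0, 0.9]
opening: 0.0505
clock: 7.53
tool_pos: [0.5334, 0.0547, 0.0288]
tool_rot: [-0.168, 0.986, 0.0, -0.0]
wrist_force: [0.4, -0.0, 0.5]
opening: 0.0506
```

View pics/s7.png

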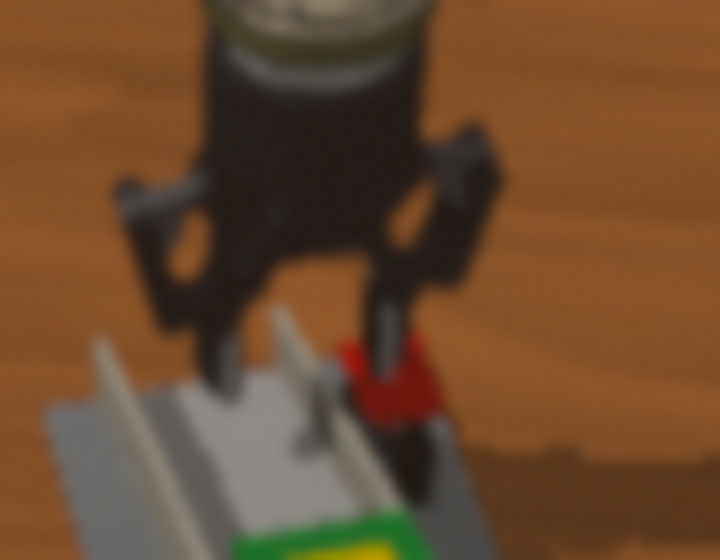

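```bash
python3 -m crank '[[0.18,0,0,0.2,0],[0.18,0,0,0,0],[0.18,0,0,0,0]]'; python3 -m crank '[[0.18,0,0,0.2,0],[0.18,0,0,0,0],[0.18,0,0,0,0]]';python3 - <<'E'
from plant import r
import cv2
a=r.grab_frame("scene")["frame"][160:230,310:400,::-1]
cv2.imwrite("pics/s8.png",cv2.resize(a,None,fx=8,fy=8,interpolation=2))
E
```

```text
clock: 7.83
tool_pos: [0.5336, 0.0546, 0.0269]
tool_rot: [-0.168, 0.986, -0.0, 0.0]
wrist_force: [0.3, 0.3, -0.1]
opening: 0.0507
clock: 8.08
tool_pos: [0.5336, 0.0547, 0.0249]
tool_rot: [-0.168, 0.986, -0.0, 0.0]
wrist_force: [0.5, -0.6, 1.5]
opening: 0.0506
```

View pics/s8.png

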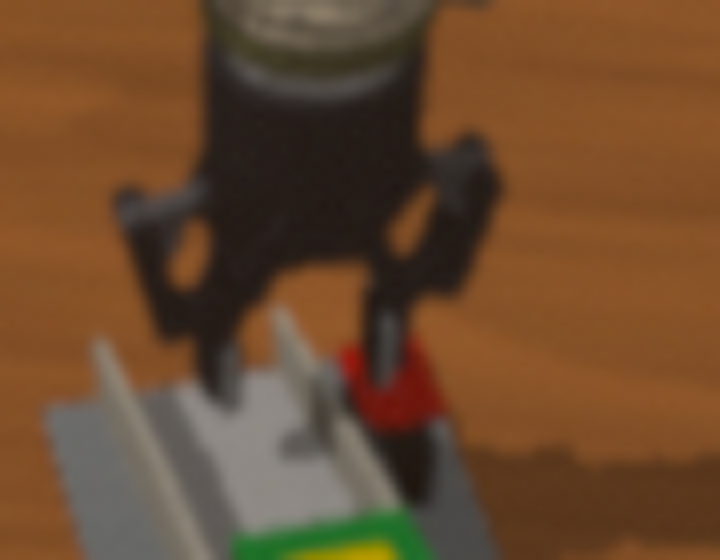

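```bash
python3 -m crank '[[0.18,0,0,0.2,0],[0.18,0,0,0,0],[0.18,0,0,0,0]]';python3 -m crank '[[0.18,0,0,0.15,0],[0.18,0,0,0,0],[0.18,0,0,0,0]]'
```

```text
clock: 8.38
tool_pos: [0.5336, 0.0547, 0.0229]
tool_rot: [-0.168, 0.986, -0.0, 0.0]
wrist_force: [0.6, 0.1, 1.8]
opening: 0.0505
clock: 8.63
tool_pos: [0.5336, 0.0547, 0.0214]
tool_rot: [-0.168, 0.986, -0.0, 0.0]
wrist_force: [0.4, 0.1, 1.9]
opening: 0.0508
```

```bash
python3 -m crank '[[0.18,0,0,0.15,0],[0.18,0,0,0,0],[0.18,0,0,0,0]]';python3 - <<'E'
from plant import r
import cv2
a=r.grab_frame("scene")["frame"][160:230,310:400,::-1]
cv2.imwrite("pics/s9.png",cv2.resize(a,None,fx=8,fy=8,interpolation=2))
E
```

```text
clock: 8.88
tool_pos: [0.5336, 0.0547, 0.0199]
tool_rot: [-0.168, 0.986, -0.0, 0.0]
wrist_force: [-0.8, 0.3, 2.4]
opening: 0.0502
```

View pics/s9.png

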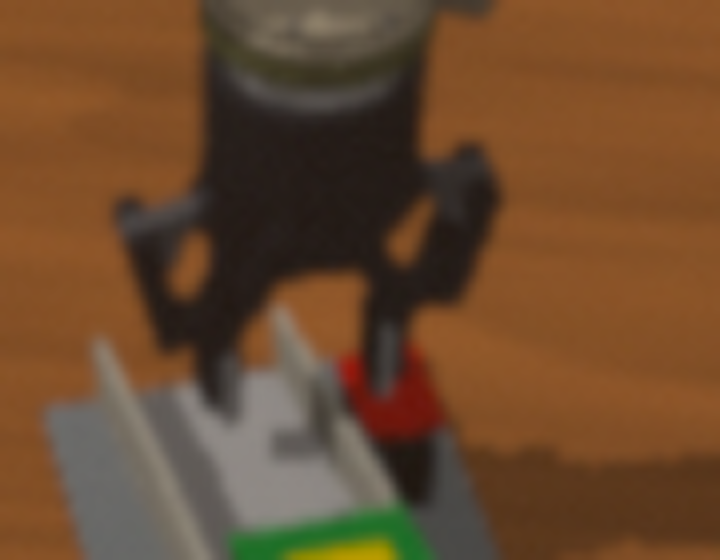

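The pad has moved down about 5 mm with the finger: its top edge went from row 345 to 360 in the crop. The chute finger is inside the chute. I'll press the remaining 9 mm or so.

```bash
python3 -m crank '[[0.18,0,0,0.3,0],[0.18,0,0,0.3,0],[0.18,0,0,0.3,0],[0.18,0,0,0,0],[0.18,0,0,0,0],[0.18,0,0,0,0],[0.18,0,0,0,0]]';python3 - <<'E'
from plant import r
import cv2
a=r.grab_frame("scene")["frame"][160:260,310:400,::-1]
cv2.imwrite("pics/s10.png",cv2.resize(a,None,fx=6,fy=6,interpolation=2))
E
```

```text
clock: 9.52
tool_pos: [0.5338, 0.0548, 0.0131]
tool_rot: [-0.168, 0.986, -0.0, 0.001]
wrist_force: [-6.4, -0.1, 28.1]
opening: 0.0503
```

View pics/s10.png

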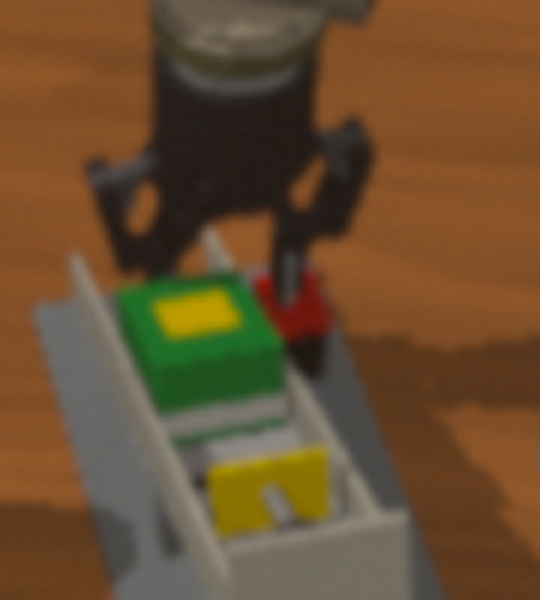

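The carton popped out and stopped against the finger, with the yellow pusher plate left behind. The pad has bottomed (28 N). I'll check where the carton lies before letting the pad up.

```bash
cat > car.py <<'E'
from geo import *
import sys
from scipy.optimize import least_squares
q=np.load("q.npy");u=np.array([float(sys.argv[1]),float(sys.argv[2])])
print("carton lane x,y",least_squares(lambda v:proj("scene",f2w(lane2f((v[0],v[1],.045)),q))-u,[.06,0]).x.round(4))
E
python3 car.py 342.6 211.6
python3 -m crank '[[0.18,0,0,-0.15,0],[0.18,0,0,-0.15,0],[0.18,0,0,-0.15,0],[0.18,0,0,-0.15,0],[0.18,0,0,0,0],[0.18,0,0,0,0]]';python3 plan.py -.005 .028 .028
```

```text
carton lane x,y [0.064  0.0008]
clock: 10.07
tool_pos: [0.5337, 0.0547, 0.0173]
tool_rot: [-0.168, 0.986, -0.0, 0.0]
wrist_force: [-0.7, -0.5, 6.9]
opening: 0.0501
t 10.07 pos [0.5337 0.0547 0.0173] F [-0.7 -0.5  6.9] open 0.0501
tcp in feeder mm [-4.8 27.9 17.3]
roll deg for sign 1 0.22
roll deg for sign -1 -179.78
target [0.5334 0.0547 0.028 ] shift tool cm [ 0.02  0.01 -1.07]
```

The carton centre is at lane x = 64 mm, and 63 to 68 mm was predicted. It is wholly below the gate. I'll raise the rest of the way slowly.

```bash
python3 -m crank '[[0.18,0,0,-0.15,0],[0.18,0,0,-0.15,0],[0.18,0,0,-0.15,0],[0.18,0,0,-0.15,0],[0.18,0,0,-0.15,0],[0.18,0,0,-0.15,0],[0.18,0,0,-0.1,0],[0.18,0,0,0,0],[0.18,0,0,0,0],[0.18,0,0,0,0]]';python3 plan.py -.005 .028 .028;python3 - <<'E'
from plant import r
import cv2
a=r.grab_frame("scene")["frame"][160:260,310:400,::-1]
cv2.imwrite("pics/s11.png",cv2.resize(a,None,fx=6,fy=6,interpolation=2))
E
```

```text
clock: 10.9
tool_pos: [0.5336, 0.0547, 0.0269]
tool_rot: [-0.168, 0.986, -0.0, 0.0]
wrist_force: [0.5, 0.1, 3.5]
opening: 0.0503
t 10.9 pos [0.5336 0.0547 0.0269] F [0.5 0.1 3.5] open 0.0503
tcp in feeder mm [-4.8 27.9 26.9]
roll deg for sign 1 0.22
roll deg for sign -1 -179.78
target [0.5334 0.0547 0.028 ] shift tool cm [ 0.02  0.01 -0.11]
```

View pics/s11.png

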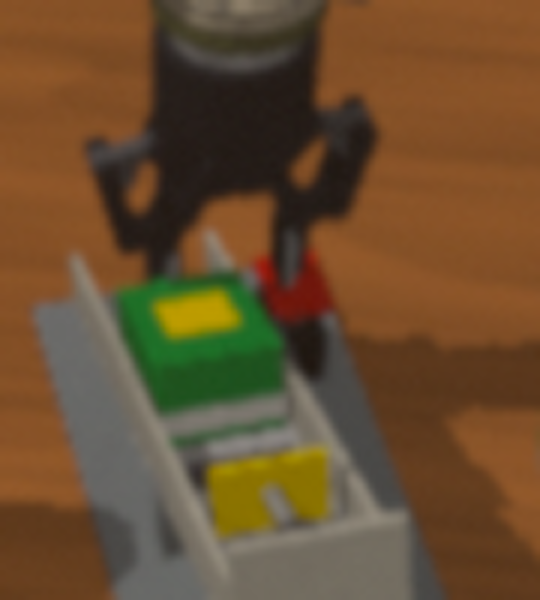

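The carton hasn't moved and the pad is nearly up, but 3.5 N remains. I'll raise a little more until the finger is clear of the pad.

```bash
python3 -m crank '[[0.18,0,0,-0.1,0],[0.18,0,0,-0.1,0],[0.18,0,0,0,0],[0.18,0,0,0,0],[0.18,0,0,0,0]]';python3 -m crank '[[0.18,0,0,-0.1,0],[0.18,0,0,-0.1,0],[0.18,0,0,0,0],[0.18,0,0,0,0],[0.18,0,0,0,0]]';python3 - <<'E'
from plant import r
import cv2
a=r.grab_frame("scene")["frame"][160:260,310:400,::-1]
cv2.imwrite("pics/s12.png",cv2.resize(a,None,fx=6,fy=6,interpolation=2))
a=r.grab_frame("top")["frame"][120:260,230:370,::-1]
cv2.imwrite("pics/t12.png",cv2.resize(a,None,fx=4,fy=4,interpolation=2))
E
```

```text
clock: 11.37
tool_pos: [0.533, 0.0547, 0.0286]
tool_rot: [-0.168, 0.986, 0.0, -0.001]
wrist_force: [-1.5, 0.0, -0.1]
opening: 0.0503
clock: 11.78
tool_pos: [0.5334, 0.0547, 0.0309]
tool_rot: [-0.168, 0.986, 0.0, -0.0]
wrist_force: [-1.9, -0.7, -0.5]
opening: 0.0505
```

View pics/s12.png

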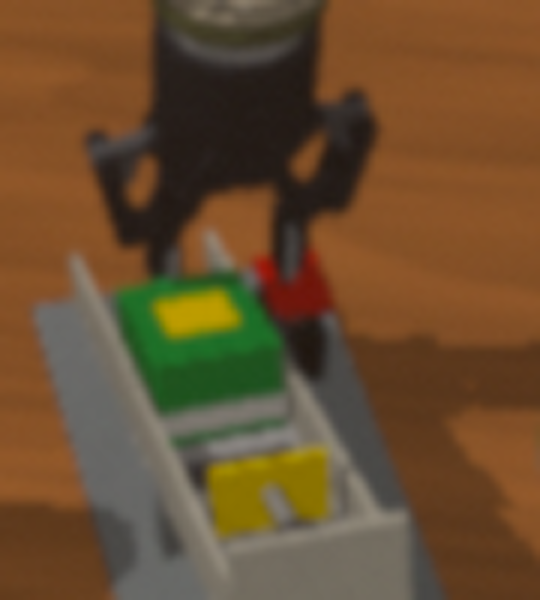

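View pics/t12.png

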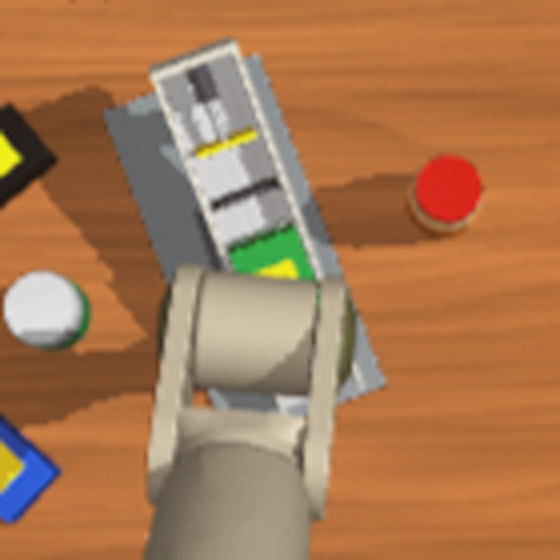

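The pad force is gone (Fz from 3.5 to about 0 N). The carton still pushes downhill on the finger at about 1–2 N, and its patch is still at (198,312) in the scene crop. The top view shows the gate up again at (245,195), above the carton's rear edge, and the jar and tin where they were. Handing in.

```bash
python3 plan.py 0 0 0 | head -2; python3 car.py 342.6 211.6
python3 - <<'E'
from plant import r
print(r.job_done())
E
```

```text
t 11.88 pos [0.5334 0.0547 0.0309] F [-2.2 -0.4  0.3] open 0.0501
tcp in feeder mm [-5.  28.  30.9]
carton lane x,y [0.064  0.0008]
the job is handed in; nothing more can be done
None
```

I handed the job in at 11.9 s of the 32 s. One finger pressed the red pad until it bottomed out (28 N at the wrist), and the carton popped out and stopped against the other finger. I then raised the tool, so the pad came up with the carton still held.

**Last checks, all by force readings and pictures since no verdict is given:**
- **Carton:** its centre is about 64 mm up the slope from lane, so wholly below the gate, and it looked the same in the last three pictures. It pushes downhill on the finger with about 2 N.
- **Pad:** the downward force on the finger fell from 3.5 N to about 0, and the top view shows the gate up again. The pad's joint value could not be read directly.
- **Other goods:** the jar and tin look unmoved in the top view. I did not check the rest one by one at the end, but the arm passed well above them.

**One disagreement:** the fingertips were really about 30–40 mm behind the stated TCP. Both cameras showed it, and the pad was first touched at a TCP height of 0.025 m instead of about 0.065 m. I found the pad by touch instead of trusting the stated height.

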